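Work a long guide bar out of a covered rinse tray through its short hatch

TASK

The long aluminium bar lies in the drained blue rinse tray, under a fixed orange splash cover whose hatch is shorter than the bar. Tilt the bar to bring one end up through the hatch first, work it out without forcing it against the cover, and finish while still holding it in the gripper, still, with the whole bar at least 5 cm above the cover. Leave the clamp, the square and the file on the bench where they are.

Things in the scene. Friction and masses are not known exactly. Their poses are not given: they have to be found in the camera images.
- tray: Fixed blue plastic tray, 410 long (its x) x 220 wide (its y); stands on the bench, does not move. Origin: centre of its underside, on the bench (z = 0). Walls 5 thick, so inside 400 x 210; floor 6 thick. Two drain ribs run across it (along y) at x = +85 and x = -85, 10 wide, tops 20 above the bench; between them the floor is free. Place and yaw vary.
- cover: Fixed orange splash cover on the tray, a flat sheet 410 x 220 x 4 rigid with the tray; underside 66, top 70 above the bench. Origin: centre of its underside, 66 straight above the tray's origin, same axes. In its middle is an open rectangular hatch, 200 along x by 160 along y; so each end of the tray (100 inside) is roofed over. A level bar cannot pass the hatch at any yaw. Pushing on the cover with 40 N or more counts as forcing.
- bar_center (a point): Centre (half-way up) of the loose straight aluminium bar, 260 long (its x) x 18 wide (its y) x 18 high (its z), about 0.15 to 0.31 kg, centre of mass at this point. It starts lying level on the two ribs, roughly lengthwise in the tray, this point 29 above the bench and in view through the hatch, both ends hidden under the cover. Grasp it across its 18 width.
- bar_end_a (a point): Centre of the bar's end face at its +x end, 130 from the bar's centre.
- bar_end_b (a point): Centre of the bar's end face at its -x end, 130 from the bar's centre.
- clamp: Bystander, loose: screw clamp with a red handle lying on the bench, about 205 x 90 x 27. Origin: on the bench under its steel bar's middle.
- square: Bystander, loose: engineer's square, about 180 x 90 x 16. Origin: on the bench near its middle.
- file: Bystander, loose: flat file with a red handle, about 215 x 24 x 24. Origin: on the bench under its middle.

How it is judged (in metres and radians):
On the way:
1. one end of the bar is up through the hatch while the other end is still under the cover (((height (world z) of bar_end_a above 0.08 m and height (world z) of bar_end_b below 0.06 m) or (height (world z) of bar_end_b above 0.08 m and height (world z) of bar_end_a below 0.06 m))), for 0.1 s.
At the end, for the whole second after the job is handed in: The bar is held still (under 0.03 m/s) by the fingers, both its end centres higher than 0.12 m (50 mm above the cover's top), touching neither tray nor cover; clamp, square and file within 30 mm of where they started (height (world z) of each of bar_end_a, bar_end_b above 0.12 m and contact force between bar and the fingers above 1 N and contact force between bar and tray below 0.3 N and contact force between bar and cover below 0.3 N and linear speed of bar below 0.03 m/s and distance of each of clamp, square, file from where it was at the start of the episode below 0.03 m); the arm keeps its last pose, push and grip.
It fails at once if the cover is pushed with 40 N or more (contact force between cover and anything else above 40 N).
It fails at once if the clamp is disturbed (distance of clamp from where it was at the start of the episode above 0.03 m).
It fails at once if the square is disturbed (distance of square from where it was at the start of the episode above 0.03 m).
It fails at once if the file is disturbed (distance of file from where it was at the start of the episode above 0.03 m).
It also fails if it takes over 40 s, if anything falls off the work surface, if the arm or the gripper's body presses on something with over 40 N, if the wrist force passes 120 N, or if a joint passes its speed limit or range.

ROBOT

A 6-joint arm with a two-finger parallel gripper is mounted at the origin on the work surface. World frame = base frame: x ahead of the robot, y to its left, z up, the work surface at z = 0. Lengths are in mm, angles in rad, forces in N, time in s.
With the tool pointing down it reaches from about 400 to 925 mm from the base axis. Payload 12.5 kg.
Tool frame: the origin (TCP) lies at the very end of the fingers, on their centre line; the grasp point (between the pads) lies 19 mm behind it; z points along the fingers, x is the direction in which the jaws open and shut, and the axes are right-handed (so a half turn about z gives the same grasp; the last joint's range is limited). The gripper opens to 95 mm and grips with 3 to 60 N. Pads are 20 mm wide; open, the fingers measure 119 mm over their backs; the gripper's body (75 mm by 180 mm) begins 59 mm behind the grasp point.
Start: joints at [-1.222, 0.491, 1.559, -0, 1.092, -0.106], TCP at [274.576, -561.476, 214.661] pointing down, gripper open.
Joint ranges: [-3.1, 3.1], [-0.84, 2.19], [0.05, 2.79], [-1.13, 4.28], [0.06, 2.93], [-2.69, 2.69]. Speed limits (rad/s): [2.22, 2.22, 2.79, 3.14, 3.14, 3.14].

INTERFACE

Orientations are given as [roll, pitch, yaw] about the fixed x, y, z axes, in that order (R = Rz(yaw) Ry(pitch) Rx(roll)).
In Python, from cell import env gives the robot as it stands.
- The arm moves only by the tool arm_command, never from a script. Its argument "motion" is one flat list of numbers, 7 for each row, row after row: the opening, from -1 (shut) to 1 (fully open), then the shift along the tool's x, y, z in mm, then the turn, a rotation vector about the tool's x, y, z in degrees. In form: [fingers, dx, dy, dz, rx, ry, rz, fingers, dx, dy, dz, rx, ry, rz, ...]. A call has 1 to 20 rows; each row is the pose to reach, as a shift and turn from the pose commanded when the call began, along the tool's axes at that moment; what a row does not reach only later rows make up. A row lasts 1/10 s, in which the tool goes at most 50 mm and 8.59 degrees, less where a joint would pass 70% of its speed; a pose out of reach is approached as far as the arm can. A call with a gripper value outside its range is refused whole. The fingers move at their own pace and stop on an object; the grip force is fixed at half the most. Time passes only in rows, so rows that repeat a pose let the fingers close. It gives the time, the measured TCP pose, the force and the opening at its end, in the units of the state.
- env.state(): the state, without advancing time (a new reading comes with each control period).
- env.read_camera(name): name is "scene" or "top" or "wrist"; returns (picture, depth): 420x560x3 uint8, red, green, blue; 420x560 float32, mm along the optical axis (not along the pixel's ray), 0 where there is no reading.
- env.calibration(name): a dict with "fx", "fy", "cx", "cy" (pixels), "cam_to_world" (4x4, takes a point from camera to world coordinates). Camera axes: x right, y down, z forward; pixel columns grow to the right and rows downward; lengths in mm; the calibration is good to about 2 mm. A picture is of the moment at which its call begins: read the wrist's pose just before it. calibration takes no time and is no camera call; for the wrist camera it gives the pose at the moment of the call.
- env.job_done(): hands the job in, once; it reports no verdict.
Trained networks look in the newest picture that a camera, given by its name, has taken for a name from the list of things; names that differ only in an ending like _2 or _b are one class to them, and where a whole thing is asked for, a point or a joint stands for the part that bears it (a point fixed in the world has none). Each returns a list of dicts, best first, with "confidence" (0 to 1); they miss things now and then, are a little off and sometimes report something else, mostly with a low value. They report only what shows in the picture. A call takes as long as a camera call.
- env.recognise(camera, label): "location" ([column, row] in pixels, amid what is visible of it).
- env.silhouettes(camera, label): "region" (420x560 bool, what is visible of it) and "location" ([column, row] in pixels, amid what is visible of it).
- env.spot_point(camera, label): "location" ([column, row] in pixels: a listed point, or the origin of a listed thing).
The state is a dict: "t": time; "joints": joint angles; "qvel": joint speeds; "tau": joint torques, N m; "eef_pos": TCP position; "tcp_rot": TCP orientation; "ft_force": force on the tool from outside, world axes, zero at the start; "moment": the same for the moment, N m; "opening": opening from 0.0 (shut) to 1.0 (fully open).
Only numpy, scipy, OpenCV 4.12 (cv2) and the standard library are available. Lean on these libraries where they do the work, as an engineer would, in place of code of your own. Each camera call takes 0.05 s, during which the arm holds its last target.

## Working session

There is one attempt and no reset: what is moved stays moved. The work goes in short steps, Python scripts to look and compute and a tool call to move; the robot and the scene stay as the last step left them, time stands still between calls to the robot, and variables do not carry over. Pictures are saved under pics/ and viewed, and the job is handed in when it is done.

Besides the shell and the picture viewer there is one more tool, called after "Emit:" as name(argument=value, ...), one argument or row to a line, values as JSON. arm_command: Moves the arm, as the interface text tells. Its arguments: {"type":"object","properties":{"motion":{"type":"array","items":{"type":"number"}}},"required":["motion"]}

```bash
mkdir -p pics; ls; cat > h.py <<'E'
import numpy as np,cv2
from cell import env
def snap(cam,fn):
    p,d=env.read_camera(cam); cv2.imwrite('pics/'+fn,p[:,:,::-1]); return p,d
def px2w(cam,u,v,z=None,d=None):
    c=env.calibration(cam);M=np.array(c['cam_to_world'])
    r=np.array([(u-c['cx'])/c['fx'],(v-c['cy'])/c['fy'],1.])
    if z is not None:
        o=M[:3,3];w=M[:3,:3]@r;return o+w*(z-o[2])/w[2]
    return M[:3,:3]@(r*d)+M[:3,3]
E
python3 - <<'E'
from h import *
s=env.state();print(s)
p,d=snap('top','top0.png');np.save('d0.npy',d)
snap('scene','sc0.png')
for l,z in [('bar_center',29),('cover',66),('tray',0)]:
    for o in env.spot_point('top',l)[:2]: print(l,o,px2w('top',*o['location'],z=z))
o=env.silhouettes('top','bar_center')
for q in o[:2]:
    m=q['region'];print(q['confidence'],q['location'],m.sum());r=cv2.minAreaRect(np.argwhere(m)[:,::-1].astype(np.float32));
    for b in cv2.boxPoints(r): print(b,px2w('top',*b,z=38))
o=env.silhouettes('top','cover')
for q in o[:1]:
    m=q['region'];print(q['confidence'],m.sum());r=cv2.minAreaRect(np.argwhere(m)[:,::-1].astype(np.float32));
    for b in cv2.boxPoints(r): print(b,px2w('top',*b,z=70))
E
```

```text
pics
{'t': 0.0, 'joints': array([-1.22160403e+00,  4.91580628e-01,  1.55947487e+00, -6.09094011e-06,
        1.09170242e+00, -1.05623781e-01]), 'qvel': array([-0.0008923 , -0.00088631,  0.00145161,  0.00110422, -0.00120358,
        0.00123007]), 'tau': array([ 3.25193025e-03, -6.12633991e+01, -2.58183950e+01,  6.94313901e-02,
        4.82713839e-02, -1.33022209e-04]), 'eef_pos': array([ 274.47795363, -561.2178775 ,  214.03990841]), 'tcp_rot': array([-3.14147517e+00,  1.15934605e-03, -1.11597736e+00]), 'ft_force': array([0.95470123, 0.13348578, 0.30378562]), 'moment': array([ 0.02038665, -0.00179106, -0.01885685]), 'opening': 1.0009515346851219}
bar_center {'location': [267.4, 199.2], 'confidence': 0.68} [537.0695601   47.64348617  29.        ]
tray {'location': [267.6, 199.6], 'confidence': 0.68} [540.18644901  47.69289233   0.        ]
0.84 5622
[217.45216 147.18051] [701.33434731 208.12057317  70.        ]
[285.09573  127.639046] [765.87243357 -10.80171027  70.        ]
[320.588   250.49686] [ 368.21495121 -119.48826206   70.        ]
[252.94443 270.03833] [308.38516946  91.4302952   70.        ]
```

```bash
sleep 1
```

```text
(no output)
```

View pics/top0.png

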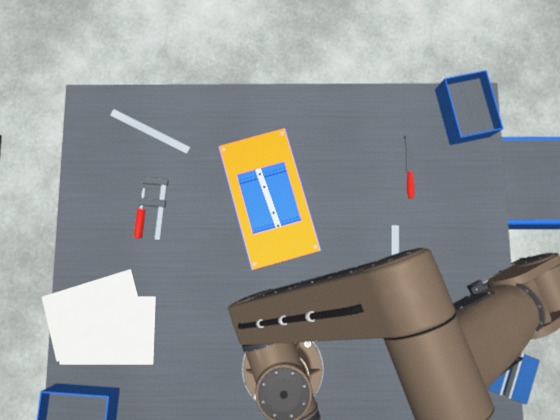

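View pics/sc0.png

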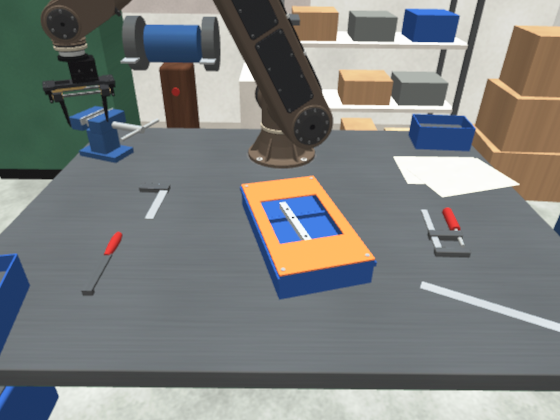

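The top view shows the orange cover centred at about px (268,199), with its hatch around (240–300, 165–232) and the pale bar running lengthwise through it. The clamp (150,210), the other tools (410,170) and (395,240) and the rest are well away from it. Next I'll bring the wrist camera above the hatch.

```bash
cat >> h.py <<'E'
from scipy.spatial.transform import Rotation as R
def rel(pos,rot,s=None):
    s=s or env.state();R0=R.from_euler('xyz',s['tcp_rot']);R1=R.from_euler('xyz',rot)
    return (R0.inv().apply(np.array(pos)-s['eef_pos'])).round(1),np.degrees((R0.inv()*R1).as_rotvec()).round(2)
E
python3 - <<'E'
from h import *
p=cv2.imread('pics/top0.png').astype(int)
m=(p.min(2)>150);m[:160]=0;m[240:]=0;m[:,:245]=0;m[:,295:]=0
q=np.argwhere(m)[:,::-1];print(len(q))
w=np.array([px2w('top',*a,z=38)[:2] for a in q]);v=cv2.fitLine(w.astype(np.float32),cv2.DIST_HUBER,0,.01,.01).ravel();print(v,np.degrees(np.arctan2(v[1],v[0])))
print(env.calibration('wrist')['cam_to_world'])
yaw=np.radians(-74)
print(rel([500,35,330],[np.pi,0,yaw]))
E
```

```text
531
[9.5832324e-01 2.8568605e-01 5.4049811e+02 4.6219322e+01] 16.599861
[[ 4.39271671e-01 -8.65104866e-01 -2.42144520e-01  3.42452726e+02]
 [-8.98354248e-01 -4.22950485e-01 -1.18627706e-01 -5.27689341e+02]
 [ 2.10262980e-04  2.69641349e-01 -9.62960798e-01  3.83795941e+02]
 [ 0.00000000e+00  0.00000000e+00  0.00000000e+00  1.00000000e+00]]
(array([-436.8, -464.5, -115.4]), array([-0.000e+00,  1.000e-02,  1.006e+01]))
```

Emit:
arm_command(
  motion=[1, -32, -34, -20, 0, 0, 0, 1, -64, -68, -40, 0, 0, 1, 1, -96, -102, -60, 0, 0, 2, 1, -128, -136, -80, 0, 0, 3, 1, -160, -170, -100, 0, 0, 4, 1, -192, -204, -115, 0, 0, 5, 1, -224, -238, -115, 0, 0, 6, 1, -256, -272, -115, 0, 0, 7, 1, -288, -306, -115, 0, 0, 8, 1, -320, -340, -115, 0, 0, 9, 1, -352, -374, -115, 0, 0, 10.5, 1, -384, -408, -115, 0, 0, 10.5, 1, -416, -442, -115, 0, 0, 10.5, 1, -437, -464, -115, 0, 0, 10.5, 1, -437, -464, -115, 0, 0, 10.5, 1, -437, -464, -115, 0, 0, 10.5, 1, -437, -464, -115, 0, 0, 10.5],
)

```text
t: 2.05
eef_pos: [499.2, 34.2, 329.6]
tcp_rot: [3.141, -0.0, -1.3]
ft_force: [0.2, -0.3, 0.1]
opening: 1.002
```

```bash
python3 - <<'E'
from h import *
s=env.state();print(s['t'],s['joints'],s['qvel'].round(3),s['eef_pos'],s['tcp_rot'])
p,d=snap('wrist','w1.png');np.save('d1.npy',d)
for l,z in [('bar_center',29),('cover',66),('tray',0)]:
    for o in env.spot_point('wrist',l)[:1]: print(l,o,px2w('wrist',*o['location'],z=z))
for q in env.silhouettes('wrist','bar_center')[:1]:
    m=q['region'];np.save('m1.npy',m);print(q['confidence'],q['location'],m.sum())
    w=[px2w('wrist',u,v,z=38)[:2] for v,u in np.argwhere(m)]
    w=np.array(w,np.float32);print(cv2.minAreaRect(w));v=cv2.fitLine(w,cv2.DIST_HUBER,0,.01,.01).ravel();print(v,np.degrees(np.arctan2(v[1],v[0])))
b=p.astype(int)
m=(b[:,:,0]>200)&(b[:,:,1]>100)&(b[:,:,1]<190)&(b[:,:,2]<90)
h=cv2.findContours(m.astype(np.uint8),cv2.RETR_CCOMP,cv2.CHAIN_APPROX_NONE)
for c,hh in zip(h[0],h[1][0]):
    if len(c)>300:
        w=np.array([px2w('wrist',*a,z=70)[:2] for a in c[:,0]],np.float32);print(len(c),hh,cv2.minAreaRect(w))
E
```

```text
2.05 [-6.34811897e-02  2.04624346e-01  1.68498301e+00 -2.69073095e-04
  1.25205010e+00  1.23646307e+00] [-0.013 -0.004 -0.     0.001  0.001  0.002] [499.17692696  34.23241948 329.64078598] [ 3.14144759e+00 -2.20098520e-04 -1.29985992e+00]
bar_center {'location': [289.1, 137.9], 'confidence': 0.67} [533.30092791  36.73032284  29.        ]
cover {'location': [288.5, 135.3], 'confidence': 0.5} [539.13168991  39.67953826  66.        ]
tray {'location': [285.1, 130.6], 'confidence': 0.9} [538.96216337  43.62849761   0.        ]
0.88 [286.5, 128.2] 2340
((535.8905029296875, 43.350318908691406), (210.9413299560547, 19.1662540435791), 19.485328674316406)
[9.4291854e-01 3.3302337e-01 5.4230579e+02 4.5863380e+01] 19.452383Traceback (most recent call last):
  File "<stdin>", line 15, in <module>
  File "h.py", line 6, in px2w
    c=env.calibration(cam);M=np.array(c['cam_to_world'])
ValueError: time passes only in moves, steps and waits
```

View pics/w1.png

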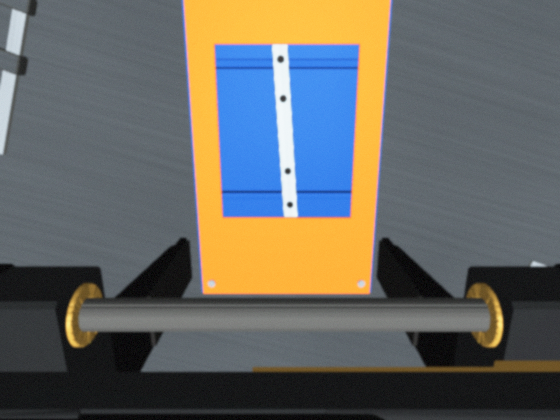

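The wrist view shows the hatch at px columns 216–358, rows 44–217. The bar slants through it from (280,44) to (290,217), with rivet marks at rows 59, 98, 171 and 204. I'll fit it more tightly.

```bash
cat > h2.py <<'E'
from h import *
_c={}
def back(cam,uv,z,cal):
    uv=np.asarray(uv,float).reshape(-1,2);M=np.array(cal['cam_to_world'])
    r=np.c_[(uv[:,0]-cal['cx'])/cal['fx'],(uv[:,1]-cal['cy'])/cal['fy'],np.ones(len(uv))]@M[:3,:3].T
    return M[:3,3]+r*((z-M[2,3])/r[:,2])[:,None]
E
python3 - <<'E'
from h2 import *
cal=env.calibration('wrist');ct=env.calibration('top')
p=cv2.imread('pics/w1.png')[:,:,::-1].astype(int)
m=(p[:,:,0]>180)&(p[:,:,1]>90)&(p[:,:,2]<120)
m[300:]=0
h=cv2.findContours(m.astype(np.uint8),cv2.RETR_CCOMP,cv2.CHAIN_APPROX_NONE)
for c,hh in zip(h[0],h[1][0]):
    if len(c)>300: 
        r=cv2.minAreaRect(back('',c[:,0],70,cal)[:,:2].astype(np.float32));print(len(c),hh[3],r)
m=p.min(2)>170;m[:46]=0;m[215:]=0;m[:,:260]=0;m[:,310:]=0
rows=np.arange(47,214)
e=np.array([[ (np.where(m[r])[0][0]),np.where(m[r])[0][-1]] for r in rows])
L=back('',np.c_[e[:,0]-.5,rows],38,cal)[:,:2];Rr=back('',np.c_[e[:,1]+.5,rows],38,cal)[:,:2]
for E_ in (L,Rr,(L+Rr)/2):
    v=cv2.fitLine(E_.astype(np.float32),cv2.DIST_HUBER,0,.01,.01).ravel();print(v,np.degrees(np.arctan2(v[1],v[0])))
print(np.linalg.norm(L-Rr,axis=1).mean())
H=back('',[[280.5,59],[283,98],[288,171],[290,204]],38,cal);print(H,np.linalg.norm(np.diff(H,axis=0),axis=1),H.mean(0))
print(back('',[[216,44],[358,44],[351,217],[222,217]],70,cal))
d=np.load('d1.npy');print(d[130,270:305])
z=[(u,v,px2w('wrist',u,v,d=d[v,u]).round(1)) for u,v in [(285,125),(200,130),(370,130),(250,130)]];print(z)
E
```

```text
955 -1 ((508.19110107421875, 34.009620666503906), (347.099853515625, 219.38055419921875), 15.47171401977539)
619 2 ((538.3941040039062, 42.54438781738281), (201.93441772460938, 162.8664093017578), 15.477922439575195)
[9.4377434e-01 3.3059031e-01 5.3766437e+02 5.3442959e+01] 19.304607
[9.4391674e-01 3.3018351e-01 5.4260376e+02 3.5613678e+01] 19.279913
[9.438460e-01 3.303858e-01 5.401341e+02 4.452832e+01] 19.292192
18.500821781108005
[[620.60430125  72.27817515  38.        ]
 [578.52685596  57.56522075  38.        ]
 [493.22872516  27.30265263  38.        ]
 [451.41842378  12.83326456  38.        ]] [44.57558109 90.50742593 44.24324233] [535.94457654  42.49482827  38.        ]
[[613.15794123 143.19876511  70.        ]
 [654.69610818  -6.67760678  70.        ]
 [463.8988239  -61.88763168  70.        ]
 [421.10157156  92.66461579  70.        ]]
[485.35443 486.22034 485.48718 483.65057 485.3647  485.6271  484.25595
 485.10968 452.6679  453.2869  453.1202  453.3094  452.4976  453.4721
 453.2985  453.5368  453.15005 452.92188 452.00864 453.06348 450.7541
 452.4421  483.12674 482.45154 484.3873  484.37247 485.94763 485.80386
 484.61743 483.29465 484.51602 484.44537 484.6907  486.3929  483.31342]
[(285, 125, array([548. ,  46.5,  36.7])), (200, 130, array([518. , 140.8,  70.8])), (370, 130, array([570.7, -50.2,  68.2])), (250, 130, array([527.5,  89.4,   4.9]))]
```

```bash
python3 - <<'E'
from h2 import *
for z in(110,13):print(rel([536,42.5,z],[np.pi,0,np.radians(-70.7)]))
E
```

```text
(array([  1.8, -37.5, 219.8]), array([-0.01, -0.01, -3.81]))
(array([  1.8, -37.5, 316.8]), array([-0.01, -0.01, -3.81]))
```

Emit:
arm_command(
  motion=[1, 1, -15, 40, 0, 0, -2, 1, 1.8, -30, 80, 0, 0, -3.8, 1, 1.8, -37.5, 125, 0, 0, -3.8, 1, 1.8, -37.5, 170, 0, 0, -3.8, 1, 1.8, -37.5, 205, 0, 0, -3.8, 1, 1.8, -37.5, 220, 0, 0, -3.8, 1, 1.8, -37.5, 220, 0, 0, -3.8, 1, 1.8, -37.5, 220, 0, 0, -3.8],
)

```text
t: 3.1
eef_pos: [536.4, 43.0, 110.1]
tcp_rot: [-3.141, -0.0, -1.233]
ft_force: [0.1, 0.1, 0.8]
opening: 1.002
```

```bash
python3 - <<'E'
from h2 import *
s=env.state();print(s['t'],s['eef_pos'],s['tcp_rot'])
print(rel([536,42.5,13],[np.pi,0,np.radians(-70.7)]))
snap('wrist','w2.png');snap('scene','s2.png')
E
```

```text
3.1 [536.40440431  42.96075648 110.14377475] [-3.14124878e+00 -2.45156612e-04 -1.23331434e+00]
(array([ 0.3,  0.6, 97.1]), array([-0.02, -0.01,  0.04]))
```

View pics/w2.png

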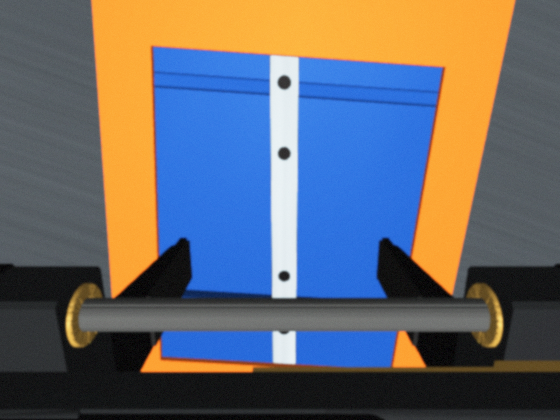

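View pics/s2.png

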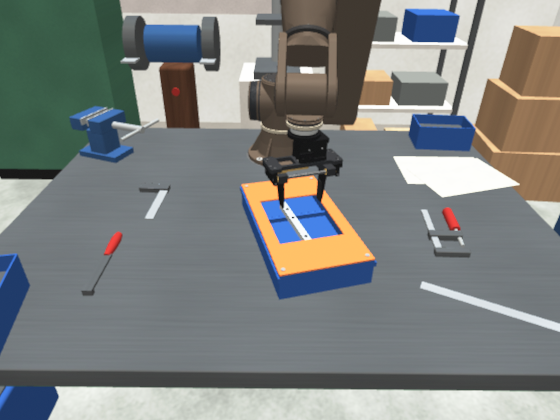

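The bar runs straight up the image at column 284, midway between the fingers, and its yaw matches. I'll descend with the jaws partly closed, then grip.

Emit:
arm_command(
  motion=[0.2, 0, 0, 15, 0, 0, 0, 0.2, 0, 0, 35, 0, 0, 0, 0.2, 0, 0, 55, 0, 0, 0, 0.2, 0, 0, 75, 0, 0, 0, 0.2, 0, 0, 90, 0, 0, 0, 0.2, 0, 0, 97, 0, 0, 0, 0.2, 0, 0, 97, 0, 0, 0, -1, 0, 0, 97, 0, 0, 0, -1, 0, 0, 97, 0, 0, 0, -1, 0, 0, 97, 0, 0, 0, -1, 0, 0, 97, 0, 0, 0, -1, 0, 0, 97, 0, 0, 0, -1, 0, 0, 97, 0, 0, 0],
)

```text
t: 4.5
eef_pos: [536.1, 43.2, 12.8]
tcp_rot: [-3.141, -0.0, -1.233]
ft_force: [-0.3, 0.7, 2.0]
opening: 0.186
```

Gripped: the opening reads about 18 mm. Lift 12 mm, then slide level by 45 mm towards end B.

Emit:
arm_command(
  motion=[-1, 0, 0, -4, 0, 0, 0, -1, 0, 0, -8, 0, 0, 0, -1, 0, 0, -12, 0, 0, 0, -1, 0, 10, -12, 0, 0, 0, -1, 0, 20, -12, 0, 0, 0, -1, 0, 30, -12, 0, 0, 0, -1, 0, 40, -12, 0, 0, 0, -1, 0, 45, -12, 0, 0, 0, -1, 0, 45, -12, 0, 0, 0, -1, 0, 45, -12, 0, 0, 0],
)

```text
t: 5.5
eef_pos: [493.9, 28.2, 24.7]
tcp_rot: [-3.141, -0.0, -1.233]
ft_force: [-0.3, -0.5, -2.3]
opening: 0.187
```

```bash
python3 - <<'E'
from h2 import *
s=env.state();print(s['t'],s['eef_pos'],s['tcp_rot'],s['ft_force'],s['opening'])
snap('wrist','w3.png');snap('scene','s3.png')
E
```

```text
5.5 [493.92620079  28.24620742  24.69745049] [-3.14111724e+00 -2.67551819e-04 -1.23318550e+00] [-0.32474935 -0.53282781 -2.25929477] 0.186654673546438
```

View pics/w3.png

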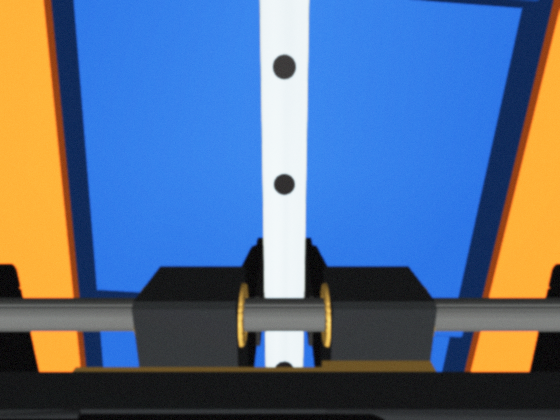

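The bar is held level, centred between the fingers. Now I'll raise end A, tilting 22° about the jaw axis.

Emit:
arm_command(
  motion=[-1, 0, -1.3, -4, 4, 0, 0, -1, 0, -2.6, -8.2, 8, 0, 0, -1, 0, -4, -12.4, 12, 0, 0, -1, 0, -5.2, -18.7, 16, 0, 0, -1, 0, -6.5, -26.1, 20, 0, 0, -1, 0, -7.1, -29.4, 22, 0, 0, -1, 0, -7.1, -29.4, 22, 0, 0, -1, 0, -7.1, -29.4, 22, 0, 0, -1, 0, -7.1, -29.4, 22, 0, 0],
)

```text
t: 6.5
eef_pos: [500.3, 30.5, 54.1]
tcp_rot: [-2.757, -0.0, -1.234]
ft_force: [0.3, -0.4, -2.5]
opening: 0.185
```

```bash
python3 - <<'E'
from h2 import *
s=env.state();print(s['t'],s['eef_pos'],s['tcp_rot'],s['ft_force'],s['moment'],s['opening'])
p,d=snap('wrist','w4.png');snap('scene','s4.png')
R1=R.from_euler('xyz',s['tcp_rot']).as_matrix();G=s['eef_pos']-19*R1[:,2]
print(G,'nominal A',G-130*R1[:,1]+3*R1[:,2],'B',G+130*R1[:,1]+3*R1[:,2])
for u,v in [(284,20),(284,100),(284,150),(284,200)]: print((u,v),px2w('wrist',u,v,d=d[v,u]), p[v,u])
E
```

```text
6.5 [500.27401251  30.5095451   54.13805221] [-2.75707969e+00 -4.19583289e-04 -1.23350517e+00] [ 0.3215601  -0.39094951 -2.5175404 ] [-0.119347    0.37375941  0.03640027] 0.18542632206718124
[493.54609699  28.15795023  71.7506941 ] nominal A [608.31913827  68.42838251 117.73374836] B [380.89766061 -11.36987314  20.20575293]
(284, 20) [583.28591114  60.23577922 116.15885566] [238 244 247]
(284, 100) [558.82798962  51.64185399 105.80238061] [239 245 247]
(284, 150) [541.9289222   45.70415449  99.32869502] [238 245 247]
(284, 200) [524.22679977  39.48335431  89.72189021] [239 246 247]
```

View pics/w4.png

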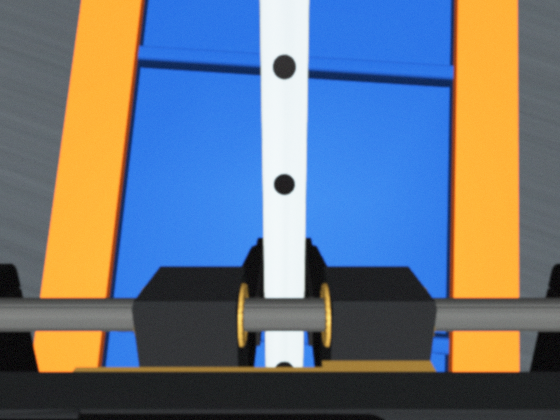

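View pics/s4.png

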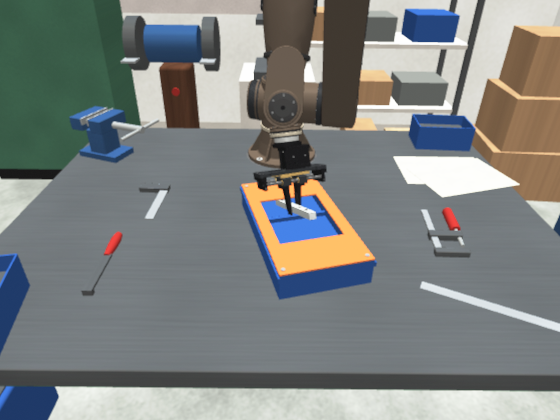

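The bar tilted with the gripper without slipping: the rivet pattern sits at the same pixels (284,67) and (284,184). End A is at about 118 mm and end B at about 20 mm. Next, slide along the bar's own axis, out through the hatch.

Emit:
arm_command(
  motion=[-1, 0, -10, 0, 0, 0, 0, -1, 0, -20, 0, 0, 0, 0, -1, 0, -30, 0, 0, 0, 0, -1, 0, -40, 0, 0, 0, 0, -1, 0, -50, 0, 0, 0, 0, -1, 0, -60, 0, 0, 0, 0, -1, 0, -70, 0, 0, 0, 0, -1, 0, -80, 0, 0, 0, 0, -1, 0, -90, 0, 0, 0, 0, -1, 0, -96, 0, 0, 0, 0, -1, 0, -96, 0, 0, 0, 0, -1, 0, -96, 0, 0, 0, 0],
)

```text
t: 7.8
eef_pos: [584.0, 60.2, 89.7]
tcp_rot: [-2.759, -0.0, -1.233]
ft_force: [-0.6, 0.3, -1.8]
opening: 0.185
```

```bash
python3 - <<'E'
from h2 import *
s=env.state();print(s['t'],s['eef_pos'],s['tcp_rot'],s['ft_force'],s['moment'],s['opening'])
p,d=snap('wrist','w5.png');snap('scene','s5.png')
R1=R.from_euler('xyz',s['tcp_rot']).as_matrix();G=s['eef_pos']-19*R1[:,2]
B=G+130*R1[:,1]+3*R1[:,2]
print('nominal A',G-130*R1[:,1]+3*R1[:,2],'B',B)
y=np.radians(15.5);print('B in tray',(B[:2]-[538.4,42.5])@[[np.cos(y),-np.sin(y)],[np.sin(y),np.cos(y)]])
print('up 140 in tool',R1.T@[0,0,140])
E
```

```text
7.8 [583.97609304  60.22089672  89.66755746] [-2.75872565e+00 -2.54629470e-04 -1.23272923e+00] [-0.58792474  0.28700605 -1.82697801] [-0.14588175  0.34775809 -0.03241867] 0.18542825117907272
nominal A [692.09386343  98.24828228 153.0746996 ] B [464.57787063  18.23572661  55.94353078]
B in tray [-77.621597    -3.65368679]
up 140 in tool [ 3.56481255e-02 -5.23013986e+01 -1.29863630e+02]
```

View pics/w5.png

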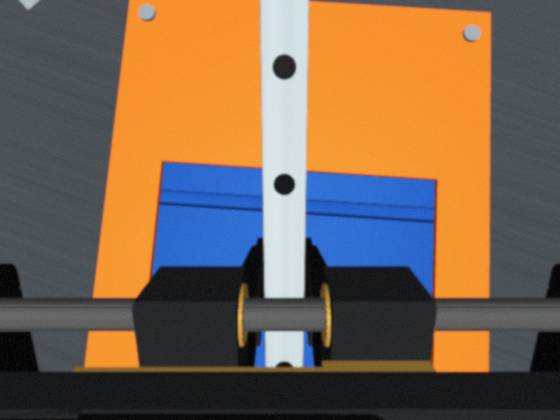

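View pics/s5.png

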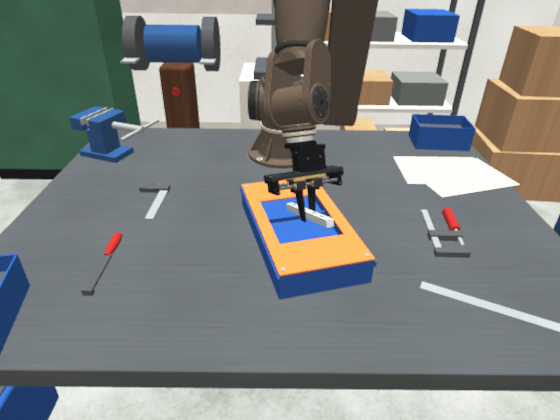

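End B is 78 mm from the tray centre, about 20 mm inside the hatch edge. Lift straight up 150 mm.

Emit:
arm_command(
  motion=[-1, 0, -4, -10, 0, 0, 0, -1, 0, -9, -22, 0, 0, 0, -1, 0, -15, -37, 0, 0, 0, -1, 0, -21, -52, 0, 0, 0, -1, 0, -27, -67, 0, 0, 0, -1, 0, -33, -82, 0, 0, 0, -1, 0, -39, -97, 0, 0, 0, -1, 0, -45, -112, 0, 0, 0, -1, 0, -51, -127, 0, 0, 0, -1, 0, -54, -134, 0, 0, 0, -1, 0, -56, -139, 0, 0, 0, -1, 0, -56, -139, 0, 0, 0, -1, 0, -56, -139, 0, 0, 0, -1, 0, -56, -139, 0, 0, 0, -1, 0, -56, -139, 0, 0, 0],
)

```text
t: 9.4
eef_pos: [584.0, 60.2, 239.2]
tcp_rot: [-2.759, 0.0, -1.233]
ft_force: [-0.5, 0.9, -2.4]
opening: 0.187
```

```bash
python3 - <<'E'
from h2 import *
s=env.state();print(s['t'],s['eef_pos'],s['tcp_rot'],s['qvel'].round(3),s['ft_force'],s['moment'],s['opening'])
p,d=snap('wrist','w6.png');p,ds=snap('scene','s6.png')
R1=R.from_euler('xyz',s['tcp_rot']).as_matrix();G=s['eef_pos']-19*R1[:,2]
print('nominal A',G-130*R1[:,1]+3*R1[:,2],'B',G+130*R1[:,1]+3*R1[:,2])
cal=env.calibration('scene')
for q in env.silhouettes('scene','bar_center')[:1]:
    w=np.array([px2w('scene',u,v,d=ds[v,u]) for v,u in np.argwhere(q['region'])[::4] if ds[v,u]>0]);print(q['confidence'],len(w),np.percentile(w,[2,98],axis=0))
E
```

```text
9.4 [583.9719574   60.15515256 239.22272938] [-2.75855105e+00  3.13248880e-04 -1.23297128e+00] [ 0.    -0.002 -0.003 -0.001 -0.002  0.001] [-0.54276362  0.89156949 -2.42820757] [-0.08643723  0.40114271 -0.0410748 ] 0.18655264277595987
nominal A [692.10041885  98.11871906 302.64988006] B [464.5627834   18.21891143 205.47660598]
0.83 99 [[478.00388438  14.49445775 206.80323363]
 [697.36747441 104.51795386 308.055942  ]]
```

View pics/s6.png

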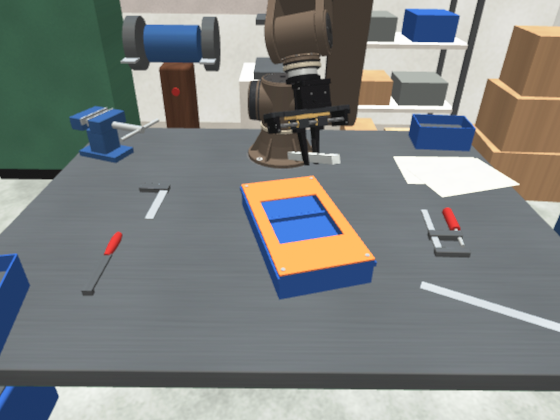

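View pics/w6.png

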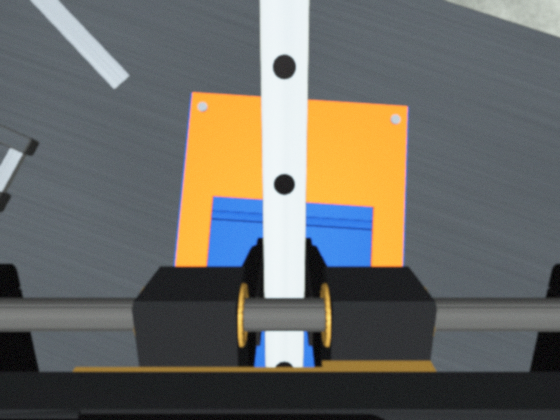

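The bar is in the gripper and clear of the empty hatch, with its ends at about z = 205 and 303 mm. The clamp, square and file sit where they were in the scene image, so I'll hand the job in.

```bash
python3 -c "
from cell import env
print(env.job_done()); s=env.state(); print(s['t'],s['eef_pos'],s['opening'])"
```

```text
the job is handed in; nothing more can be done
None
the job is handed in; nothing more can be done
```

The bar is out of the tray and held still in the gripper, and I handed the job in at about 9.5 s. No verdict was reported.

**What I did:** I gripped the bar at its centre, lifted it 12 mm and slid it 45 mm towards end B. I then tilted it 22°, which put end A at about 118 mm and end B at about 20 mm, so one end was up through the hatch with the other still under the cover. From there I slid it out along its own axis and raised it 150 mm straight up.

**Last checks:**
- **Height:** the ends are at about 205 and 303 mm, worked out from the gripper pose. The scene camera's depth on the bar agrees, at roughly 207 to 308 mm.
- **Grip:** the opening reads about 18 mm and the bar has not slipped; its rivet marks stayed at the same pixels in the wrist pictures.
- **Force and stillness:** the wrist readings I took never passed about 2.5 N, which is roughly the bar's weight. The arm's joints were at rest at hand-in.
- **Bystanders:** I judged the clamp, square and file by eye in the scene pictures only, and they look unmoved.

**Disagreement:** the first bar yaw from the top camera was 16.6°, against 19.3° from the closer wrist view. I used 19.3°, and the next wrist picture showed the bar straight between the fingers.

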